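# Lay out the class tray for streaking plates

### The arm

A 6-joint arm with a two-finger parallel gripper is mounted at the origin on the work surface. World frame = base frame: x ahead of the robot, y to its left, z up, the work surface at z = 0. Lengths are in mm, angles in rad, forces in N, time in s.
With the tool pointing down it reaches from about 350 to 975 mm from the base axis. Payload 7.1 kg.
Tool frame: the origin (TCP) lies between the finger pads; the fingertips stand 19 mm ahead of it and the grasp point (between the pads) is the TCP; z points along the fingers, y is the line along which they close (so a half turn about z gives the same grasp; the last joint's range is limited). The gripper opens to 88 mm and grips with 3 to 60 N. Pads are 20 mm wide; open, the fingers measure 115 mm over their backs; the gripper's body (75 mm by 178 mm) begins 61 mm behind the grasp point.
Start: joints at [1.166, 0.423, 1.63, -0, 1.089, -0.019], TCP at [235.156, 579.057, 241.675] pointing down, gripper open.
Joint ranges: [-3, 3], [-0.9, 2.11], [0.09, 2.58], [-1.31, 4.45], [0.11, 2.69], [-2.54, 2.54]. Speed limits (rad/s): [2.39, 2.39, 3.01, 3.14, 3.14, 3.14].

### API

Orientations are given as a rotation vector (axis times angle).
In Python, from workcell import ctrl gives the robot as it stands.
- The arm moves only by the tool arm_command, never from a script. Its argument "series" is a list of rows, each an object with "linear": the shift along the tool's x, y, z in m, a list of three; "turn": the turn about the tool's z in rad. A call has 1 to 10 rows; each row shifts and turns the commanded pose from where the row before left it, along the tool's axes as they then stand; what a row does not reach is not made up. A row lasts 1/10 s, in which the tool goes at most 50 mm and 8.59 degrees, less where a joint would pass 70% of its speed; a pose out of reach is approached as far as the arm can. A call with a gripper value outside its range is refused whole. "jaw" is the opening, from -1 (shut) to 1 (fully open), set as the call begins (left out, the last holds). The fingers move at their own pace and stop on an object; the grip force is fixed at half the most. Time passes only in rows, so rows that do not move let the fingers close. It gives the time, the measured TCP pose, the force, the opening and the grip force at its end, in the units of the state.
- ctrl.get_obs(): the state, without advancing time (a new reading comes with each control period).
- ctrl.get_image(name): name is "scene" or "top"; returns a dict with "frame" (420x560x3 uint8, blue, green, red), "fx", "fy", "cx", "cy" (pixels), "rvec" (rotation vector, rad) and "tvec" (3), from world to camera coordinates, as OpenCV has them. Camera axes: x right, y down, z forward; pixel columns grow to the right and rows downward; lengths in mm; the calibration is good to about 2 mm. A picture is of the moment at which its call begins. There is no depth.
- ctrl.close_job(): hands the job in; it is judged then, once.
The state is a dict: "t": time; "qpos": joint angles; "qvel": joint speeds; "joint_torque": joint torques, N m; "ee_pos": TCP position; "orientation": TCP orientation; "ft_force": force on the tool from outside, world axes, zero at the start; "moment": the same for the moment, N m; "width": finger opening in mm; "grasp_force": force on a finger pad.
Only numpy, scipy, OpenCV 4.12 (cv2) and the standard library are available. Lean on these libraries where they do the work, as an engineer would, in place of code of your own. Each camera call takes 0.05 s, during which the arm holds its last target. There are 200 camera calls.

### The job

Lay out the white class tray, going by its own edges, with the edge nearest you as its front: lay the cork ring flat midway between the spirit burner and the orange-lidded discard pot that stand in it, and seat the round flask upright in the ring. Lay the red plate flat in the tray straight in front of the burner, about 4 cm clear of it, with the yellow plate stacked squarely on top, and stand the brown dropper bottle straight in front of the discard pot, also about 4 cm clear. Set things down rather than drop them, carry the flask upright, and leave the burner, the discard pot and the green plate where they are.

Things in the scene. Friction and masses are not known exactly. Their poses are not given: they have to be found in the camera images.
- tray: white enamelled tray with a blue rim, fixed, 240 mm front to back (x) by 330 mm (y), rim 17 mm high, floor 3 mm thick. Origin: centre of its underside, on the bench. x points to its back edge (away from the robot), y to its left edge; turned by up to 10 degrees. The burner and the discard pot stand in its back half, about 180 mm apart, either one on the left
- burner: spirit burner, loose: squat round glass lamp with purple fuel, brass collar and small steel cap, 60 mm across at the foot, 80 mm high. Origin: centre of its foot, on the tray floor; its x and y axes are parallel to the tray's
- pot: discard pot, loose: round white pot with an orange screw lid, 60 mm across, 70 mm high. Origin: centre of its foot, on the tray floor; its x and y axes are parallel to the tray's
- cork_ring_mid (a point): flat ring of tan cork, 66 mm outer and 30 mm inner diameter, 22 mm high, 30 g. The point is its centre, half-way up; z is its axis. (The fixed black rubber ring on the bench is only the stand in which the flask waits.)
- flask_mid (a point): round-bottomed flask of amber broth, 112 mm high, 90 g: ball 51 mm across, above it a neck 22 mm across to grip (51 to 96 mm up), a lip 26 mm across and a cream foam plug on top. The point is on its axis, 56 mm above its lowest point; z points up the neck. It waits upright in a fixed black rubber ring, its foot 17 mm above the bench; in the cork ring its foot is 17 mm above the ring's underside
- red_plate_mid (a point): round lidded culture plate, 60 mm across (lid, the upper half; the base under it is 55 mm), 15 mm high, 30 g; dark red agar shows through its clear lid. The point is its centre, half-way up; z is up
- yellow_plate_mid (a point): round lidded culture plate, 60 mm across (lid, the upper half; the base under it is 55 mm), 15 mm high, 30 g; straw-yellow agar shows through its clear lid. The point is its centre, half-way up; z is up
- green_plate_mid (a point): round lidded culture plate, 60 mm across (lid, the upper half; the base under it is 55 mm), 15 mm high, 30 g; green agar shows through its clear lid. The point is its centre, half-way up; z is up. Not part of the tray
- bottle_mid (a point): small dropper bottle, upright: brown body 34 mm across and 42 mm high with a pale label band, shoulder, then a black cap 21 mm across (50 to 62 mm up) and a dark rubber bulb 13 mm across; 82 mm high in all, 60 g. The point is on its axis, half-way up (41 mm); z is up
There are look-alikes about, which are no part of the job. What is shaped like the part that bears bottle_mid but blue or pink is not meant. What is shaped like the part that bears red_plate_mid but blue is not meant.

How it is judged:
By the outcome, as a careful person would: the job done as asked, in the order asked, and still so for the second after the job is handed in, with the robot touching nothing.
It also fails if it takes over 131 s, if anything falls off the work surface, if the arm or the gripper's body presses on something with over 40 N, if the wrist force passes 120 N, or if a joint passes its speed limit or range.

## Working session

There is one attempt and no reset: what is moved stays moved. The work goes in short steps, Python scripts to look and compute and a tool call to move; the robot and the scene stay as the last step left them, time stands still between calls to the robot, and variables do not carry over. Pictures are saved under pics/ and viewed, at most 14 in all, crops included, and the job is handed in when it is done.

Besides the shell and the picture viewer there is one more tool, called after "Request:" as name(argument=value, ...), one argument or row to a line, values as JSON. arm_command: Moves the arm, as the interface text tells. Its arguments: {"type":"object","properties":{"series":{"type":"array"},"jaw":{"type":"number"}},"required":["series"]}

```bash
mkdir -p pics
cat > h.py <<'E'
import numpy as np,cv2
from workcell import ctrl
def shot(n,f):
    im=ctrl.get_image(n); cv2.imwrite(f,im["frame"])
    np.savez(f[:-4],**im); return im
def load(f): return dict(np.load(f))
def px2w(im,u,v,z):
    R=cv2.Rodrigues(np.array(im["rvec"],float))[0];t=np.array(im["tvec"],float).ravel()
    d=R.T@np.array([(u-im["cx"])/im["fx"],(v-im["cy"])/im["fy"],1]);c=-R.T@t
    return (c+d*(z-c[2])/d[2])[:2]
def w2px(im,p):
    R=cv2.Rodrigues(np.array(im["rvec"],float))[0];q=R@np.array(p,float)+np.array(im["tvec"],float).ravel()
    return q[0]/q[2]*im["fx"]+im["cx"],q[1]/q[2]*im["fy"]+im["cy"]
E
python3 - <<'E'
from h import *
for n in("scene","top"):
    im=shot(n,f"pics/{n}0.png");R=cv2.Rodrigues(np.array(im["rvec"],float))[0];print(n,im["fx"],-R.T@np.array(im["tvec"]).ravel(),R.round(2).tolist())
    cv2.imwrite(f"pics/{n}0b.png",cv2.resize(im["frame"],(800,600),interpolation=cv2.INTER_CUBIC))
o=ctrl.get_obs();print(o)
E
```

```text
scene 386.23597561832617 [1188.84298937 -109.38337863  625.63673475] [[0.15, 0.99, -0.02], [0.61, -0.1, -0.79], [-0.78, 0.1, -0.62]]
top 450.1775817033733 [ 310.27517278    6.81560861 1221.1627041 ] [[-0.0, -1.0, 0.0], [-0.99, -0.0, -0.14], [0.14, -0.0, -0.99]]
{'t': 0.1, 'qpos': array([ 1.16601279e+00,  4.23794530e-01,  1.63057922e+00, -4.87000276e-06,
        1.08858966e+00, -1.89782260e-02]), 'qvel': array([ 0.00028444, -0.00063565, -0.00235956, -0.00057221, -0.00069365,
       -0.00033518]), 'joint_torque': array([-1.91027762e-04, -5.45609450e+01, -2.74325520e+01,  6.44361321e-02,
        1.89241249e-02, -5.45880926e-05]), 'ee_pos': array([234.9746587 , 578.65184724, 240.97410493]), 'orientation': array([-6.02211986e-01, -3.08304330e+00,  2.10626342e-03]), 'ft_force': array([-1.07403054, -0.03350602,  0.44725293]), 'moment': array([-0.01235182, -0.04076373,  0.03391049]), 'grasp_force': 0.0, 'width': 87.98529437859769}
```

View pics/top0b.png

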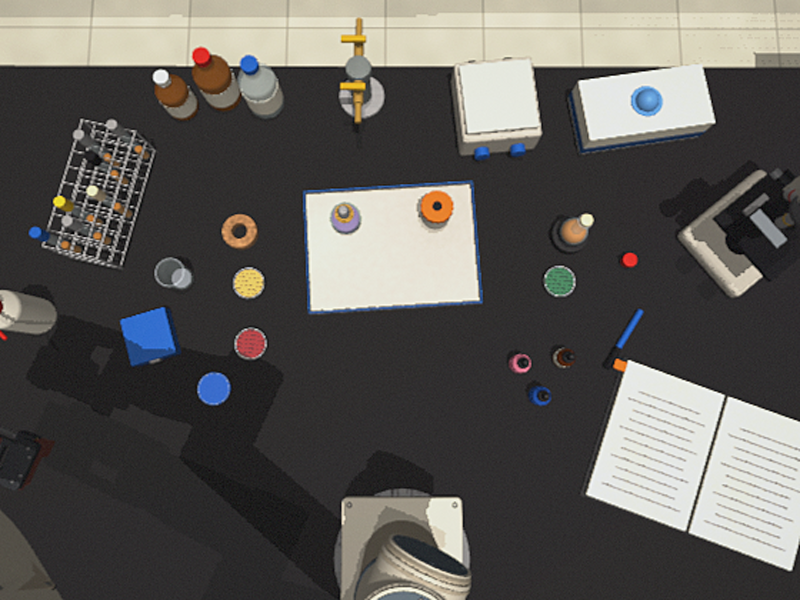

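View pics/scene0b.png

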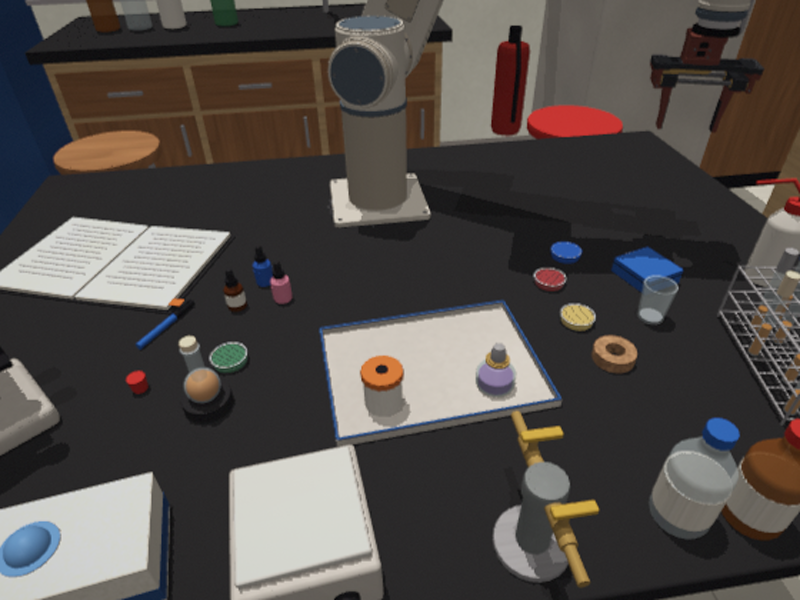

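```bash
cat > m.py <<'E'
from h import *
from scipy.optimize import least_squares
def cyl(*segs):
    a=np.linspace(0,2*np.pi,72,endpoint=False)
    return np.vstack([np.c_[r*np.cos(a),r*np.sin(a),0*a+z] for r,z in segs])
def cen(h):
    m=cv2.moments(h.astype(np.float32));return np.array([m["m10"],m["m01"]])/m["m00"],m["m00"]
def proj(im,P):
    return cv2.projectPoints(np.float64(P),np.float64(im["rvec"]),np.float64(im["tvec"]).reshape(3,1),np.array([[im["fx"],0,im["cx"]],[0,im["fy"],im["cy"]],[0,0,1.]]),None)[0].reshape(-1,2)
def blob(im,seed,rad,f):
    fr=im["frame"];hsv=cv2.cvtColor(fr,cv2.COLOR_BGR2HSV).astype(int)
    k=f(hsv[...,0],hsv[...,1],hsv[...,2]).astype(np.uint8)
    c=np.zeros_like(k);cv2.circle(c,tuple(int(round(s)) for s in seed),rad,1,-1);k&=c
    n,l,s,_=cv2.connectedComponentsWithStats(k)
    if n<2:return None
    i=1+s[1:,4].argmax();ys,xs=np.nonzero(l==i)
    pts=np.concatenate([np.c_[xs+a,ys+b] for a in(-.5,.5) for b in(-.5,.5)])
    return cv2.convexHull(pts.astype(np.float32))[:,0]
def locate(name,views,model,f,rad=26):
    # views: list of (im,seed)
    H=[(im,cen(blob(im,s,rad,f))) for im,s in views]
    def res(p,hs):return np.concatenate([cen(cv2.convexHull(np.float32(proj(im,model+[*p,0])))[:,0])[0]-c for im,(c,A) in hs])
    p0=px2w(views[0][0],*views[0][1],20);out=[]
    for hs in [[h] for h in H]+[H]:out.append(least_squares(res,p0,args=(hs,)).x)
    ar=[(round(A),round(cen(cv2.convexHull(np.float32(proj(im,model+[*out[-1],0])))[:,0])[1])) for im,(c,A) in H]
    print(name,*[o.round(1) for o in out],"areas meas/model",ar);return out[-1]
lit=lambda h,s,v:v>75
pl=lambda h,s,v:(v>80)
E
python3 - <<'E'
from m import *
T=load("pics/top0.png"[:-4]+".npz");S=load("pics/scene0.npz")
k=.7
def L(n,t,s,m,f,rad=26):
    try:
        v=[(T,(t[0]*k,t[1]*k))]+([(S,(s[0]*k,s[1]*k))] if s else [])
        return locate(n,v,m,f,rad)
    except Exception as e:print(n,e)
pm=cyl((30,15),(30,7.5),(27.5,0))
L("red",(250,344),(550,279),pm,lambda h,s,v:v>85,18)
L("yel",(249,283),(578,317),pm,lambda h,s,v:v>85,18)
L("grn",(560,281),(228,357),pm,lambda h,s,v:v>75,18)
L("ring",(239,231),(615,354),cyl((33,0),(33,22)),lambda h,s,v:(v>75),22)
L("pot",(436,208),(383,372),cyl((30,70),(30,55)),lambda h,s,v:(h<20)&(s>150)&(v>80),22)
L("burner",(345,217),(496,374),cyl((30,3),(30,25)),lambda h,s,v:(s>50)&(h>115)&(h<160),20)
L("plug",(587,220),(188,343),cyl((11,129),(11,115)),lambda h,s,v:(v>150)&(h<35)&(h>15),10)
L("ball",(573,230),(202,387),cyl((22,55.),(25.5,42),(22,30)),lambda h,s,v:(s>70)&(v>90)&(h<20),14)
L("bottle",(565,357),(235,295),cyl((17,3),(17,40)),lambda h,s,v:(v>55)&(s>60),14)
for im,q in((T,[(304,191),(473,182),(481,302),(310,312)]),):
    hsv=cv2.cvtColor(im["frame"],cv2.COLOR_BGR2HSV).astype(int)
    for n,z,w in(("blue rim hull",17,0),):
        h=blob(im,(392*k,245*k),90,lambda h,s,v:(v>90))
        box=cv2.approxPolyDP(h,8,True)[:,0];print(n,box.tolist())
        W=np.array([px2w(im,*p,17) for p in h],np.float32);print(cv2.minAreaRect(W))
for n,im in(("T",T),("S",S)):
    for p in ((565,357) if n=="T" else (235,295),):
        x,y=int(p[0]*k),int(p[1]*k);c=im["frame"][y-25:y+25,x-30:x+30];cv2.imwrite(f"pics/b{n}.png",cv2.resize(c,(360,300),interpolation=0))
a=[cv2.imread(f"pics/b{n}.png") for n in "TS"];cv2.imwrite("pics/bb.png",np.hstack(a))
E
```

```text
red [386.9 283.7] [380.8 287.1] [385.3 285.7] areas meas/model [(438, 409), (287, 310)]
yel [502.  291.3] [499.3 293. ] [501.2 291.8] areas meas/model [(417, 395), (402, 391)]
grn [ 505.3 -301.6] [ 499.2 -301.9] [ 502.8 -301.2] areas meas/model [(414, 394), (418, 465)]
ring [602.  311.7] [598.9 313. ] [600.8 311.9] areas meas/model [(514, 507), (678, 685)]
pot [636.2 -65.1] [633.4 -64.3] [634.8 -64.8] areas meas/model [(416, 426), (590, 646)]
burner [623.7 106.4] [626.1 108.2] [625.4 107.9] areas meas/model [(247, 410), (406, 636)]
plug [ 595.9 -324.9] [ 589.1 -324.7] [ 593.2 -324.2] areas meas/model [(74, 78), (76, 135)]
ball [ 595.1 -322.4] [ 594.9 -323. ] [ 595.1 -322.8] areas meas/model [(232, 283), (385, 482)]
bottle [ 359.7 -305.7] [ 336.9 -312.8] [ 352.9 -307.1] areas meas/model [(140, 177), (36, 240)]
blue rim hull [[337.5, 212.5], [215.5, 219.5], [211.5, 132.5], [330.5, 125.5]]
((572.0142211914062, 18.887069702148438), (244.45751953125, 334.6520690917969), 3.6391243934631348)
```

View pics/bb.png

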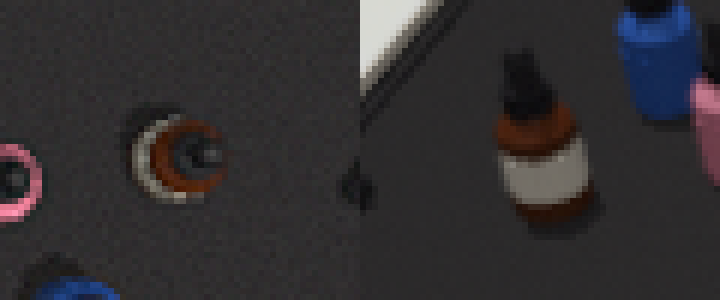

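Run:
```python
from m import *
T=load("pics/top0.npz");S=load("pics/scene0.npz");k=.7
locate("bottle",[(T,(565*k,357*k)),(S,(235*k,300*k))],cyl((17,3),(17,40)),lambda h,s,v:(v>66),11)
def res(p,im,h):
    W=np.array([px2w(im,*q,17) for q in h]);c,s=np.cos(p[2]),np.sin(p[2])
    d=(W-p[:2])@np.array([[c,-s],[s,c]])
    return np.maximum(abs(d[:,0])-120-p[3],abs(d[:,1])-165-p[3])
for im,c in((T,(392,248)),(S,(440,368))):
    h=blob(im,(c[0]*k,c[1]*k),100,lambda h,s,v:(v>90))
    # densify hull, keep pts near
    h=np.vstack([np.linspace(h[i],h[(i+1)%len(h)],10) for i in range(len(h))])
    r=least_squares(res,[572,19,.05,1],args=(im,h),loss="soft_l1",x_scale=[1,1,.01,1]);print(r.x.round(3),r.cost,len(h))
```

```text
bottle [ 357.7 -298.6] [ 367.8 -298.9] [ 360.4 -299.7] areas meas/model [(158, 175), (134, 242)]
[5.72118e+02 1.88990e+01 6.20000e-02 1.77200e+00] 20.782062871894624 120
[ 6.06773e+02 -9.08600e+00  6.40000e-02  3.24730e+01] 2278.479233675803 240
```

Request:
arm_command(
  series=[
    {"linear": [0,0,0],"turn": 0.148},
    {"linear": [0,0,0],"turn": 0.148},
    {"linear": [0,0,0],"turn": 0.148},
    {"linear": [0,0,0],"turn": 0.148},
    {"linear": [0,0,0],"turn": 0.148},
    {"linear": [0,0,0],"turn": 0.148},
    {"linear": [0,0,0],"turn": 0.148},
    {"linear": [0,0,0],"turn": 0.149},
    {"linear": [0,0,0],"turn": 0},
  ],
  jaw=1,
)

```text
t: 1.0
ee_pos: [235.1, 578.8, 241.3]
orientation: [2.223, 2.22, -0.001]
ft_force: [0.3, -0.5, 0.8]
width: 87.9
grasp_force: 0.0
```

Request:
arm_command(
  series=[
    {"linear": [-0.0267,0.0366,0.008],"turn": 0},
    {"linear": [-0.0267,0.0366,0.008],"turn": 0},
    {"linear": [-0.0267,0.0366,0.008],"turn": 0},
    {"linear": [-0.0267,0.0366,0.008],"turn": 0},
    {"linear": [-0.0267,0.0366,0.008],"turn": 0},
    {"linear": [-0.0267,0.0366,0.008],"turn": 0},
    {"linear": [-0.0267,0.0366,0.008],"turn": 0},
    {"linear": [-0.0267,0.0366,0.008],"turn": 0},
    {"linear": [-0.0267,0.0366,0.008],"turn": 0},
    {"linear": [-0.0267,0.0366,0.008],"turn": 0},
  ],
)

```text
t: 2.0
ee_pos: [602.4, 310.7, 161.1]
orientation: [-2.216, -2.226, 0.001]
ft_force: [-0.2, 1.5, 0.0]
width: 87.6
grasp_force: 0.0
```

Request:
arm_command(
  series=[
    {"linear": [0,0,0],"turn": 0},
    {"linear": [0,0,0],"turn": 0},
  ],
)

```text
t: 2.2
ee_pos: [601.4, 311.1, 160.9]
orientation: [-2.22, -2.222, 0.002]
ft_force: [0.5, -0.2, 0.4]
width: 87.9
grasp_force: 0.0
```

Run:
```python
from h import *
im=shot("scene","pics/s1.png");S=load("pics/scene0.npz");T=load("pics/top0.npz")
A=cv2.resize(T["frame"][120:175,205:335],(780,330),interpolation=cv2.INTER_CUBIC)
for p in((625.4,107.9),(634.8,-64.8)):
    for z,c in((3,(0,0,255)),(25,(0,255,0)),(75,(255,0,0))):
        u,v=w2px(T,(*p,z));cv2.circle(A,(int((u+.5-205)*6),int((v+.5-120)*6)),3,c,-1)
B=S["frame"][230:300,240:400].copy();B=cv2.resize(B,(600,262),interpolation=cv2.INTER_CUBIC);f=600/160
for p in((625.4,107.9),(634.8,-64.8)):
    for z,c in((3,(0,0,255)),(25,(0,255,0)),(75,(255,0,0))):
        u,v=w2px(S,(*p,z));cv2.circle(B,(int((u+.5-240)*f),int((v+.5-230)*f)),3,c,-1)
C=np.zeros((592,780,3),np.uint8);C[:330]=A;C[330:,:600]=B;cv2.imwrite("pics/c1.png",C)
```

```text
(no output)
```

View pics/c1.png

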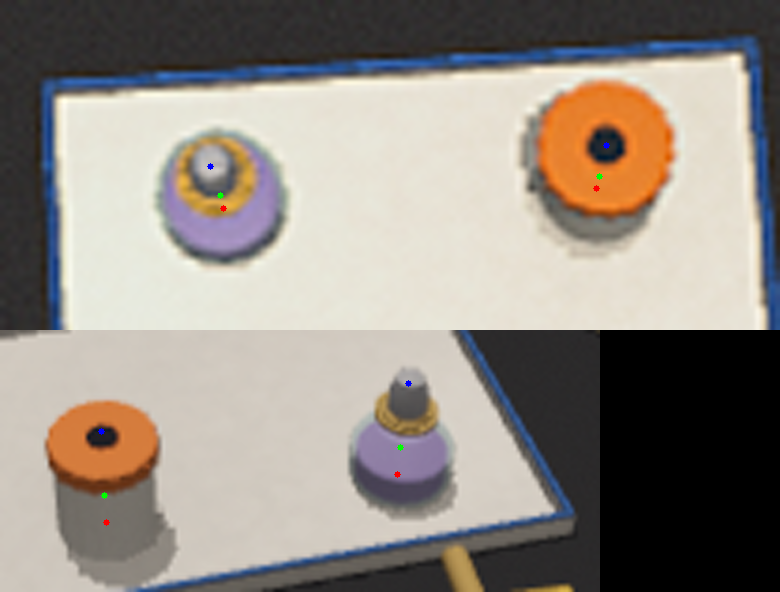

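View pics/s1.png

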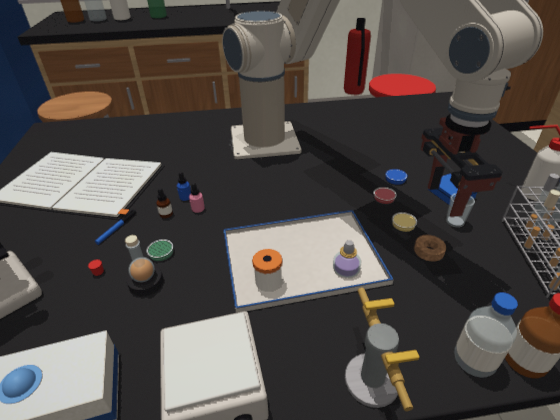

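Request:
arm_command(
  series=[
    {"linear": [0.0008,0,0.03],"turn": 0},
    {"linear": [0,0,0.03],"turn": 0},
    {"linear": [0,0,0.03],"turn": 0},
    {"linear": [0,0,0.02],"turn": 0},
    {"linear": [0,0,0.015],"turn": 0},
    {"linear": [0,0,0.008],"turn": 0},
    {"linear": [0,0,0.004],"turn": 0},
    {"linear": [0,0,0],"turn": 0},
    {"linear": [0,0,0],"turn": 0},
  ],
)

```text
t: 3.15
ee_pos: [601.7, 313.2, 25.7]
orientation: [2.221, 2.221, 0.002]
ft_force: [0.6, -0.1, -0.1]
width: 87.7
grasp_force: 0.0
```

Request:
arm_command(
  series=[
    {"linear": [0,0,0],"turn": 0},
    {"linear": [0,0,0],"turn": 0},
    {"linear": [0,0,0],"turn": 0},
    {"linear": [0,0,0],"turn": 0},
    {"linear": [0,0,0],"turn": 0},
    {"linear": [0,0,0],"turn": 0},
    {"linear": [0,0,0],"turn": 0},
    {"linear": [0,0,0],"turn": 0},
  ],
  jaw=-1,
)

```text
t: 3.95
ee_pos: [601.4, 312.9, 25.1]
orientation: [2.221, 2.221, 0.001]
ft_force: [-0.8, -0.3, 6.0]
width: 65.8
grasp_force: 30.0
```

Request:
arm_command(
  series=[
    {"linear": [0,0,-0.01],"turn": 0},
    {"linear": [0,0,-0.025],"turn": 0},
    {"linear": [0,0,-0.03],"turn": 0},
    {"linear": [0,0,-0.03],"turn": 0},
    {"linear": [0,0,-0.03],"turn": 0},
    {"linear": [0,0,-0.015],"turn": 0},
    {"linear": [0,0,-0.01],"turn": 0},
    {"linear": [-0.005,0.0007,0],"turn": 0},
    {"linear": [-0.0144,0.002,0],"turn": 0},
    {"linear": [-0.025,0.002,0],"turn": 0},
  ],
)

```text
t: 4.95
ee_pos: [605.0, 267.8, 172.8]
orientation: [-2.219, -2.223, 0.004]
ft_force: [0.3, -0.2, -0.9]
width: 65.6
grasp_force: 30.0
```

Request:
arm_command(
  series=[
    {"linear": [-0.036,0.004,0],"turn": 0},
    {"linear": [-0.036,0.004,0],"turn": 0},
    {"linear": [-0.036,0.004,0],"turn": 0},
    {"linear": [-0.036,0.004,0],"turn": 0},
    {"linear": [-0.036,0.003,0],"turn": 0},
    {"linear": [-0.03,0.003,0],"turn": 0},
    {"linear": [-0.02,0.001,0],"turn": 0},
    {"linear": [-0.01,0.001,0],"turn": 0},
    {"linear": [-0.006,0,0],"turn": 0},
    {"linear": [0,0,0],"turn": 0},
  ],
)

```text
t: 5.95
ee_pos: [629.4, 22.0, 174.0]
orientation: [-2.222, -2.22, 0.001]
ft_force: [0.3, -0.1, -0.3]
width: 65.7
grasp_force: 30.0
```

Request:
arm_command(
  series=[
    {"linear": [0,0,0],"turn": 0},
    {"linear": [0,0,0],"turn": 0},
  ],
)

```text
t: 6.15
ee_pos: [629.8, 23.4, 174.6]
orientation: [-2.22, -2.223, 0.0]
ft_force: [-0.5, 0.4, -0.4]
width: 65.9
grasp_force: 30.0
```

Request:
arm_command(
  series=[
    {"linear": [0,0,0.01],"turn": 0},
    {"linear": [0,0,0.025],"turn": 0},
    {"linear": [0,0,0.03],"turn": 0},
    {"linear": [0,0,0.03],"turn": 0},
    {"linear": [0,0,0.02],"turn": 0},
    {"linear": [0,0,0.014],"turn": 0},
    {"linear": [0,0,0.01],"turn": 0},
    {"linear": [0,0,0.005],"turn": 0},
    {"linear": [0,0,0],"turn": 0},
    {"linear": [0,0,0],"turn": 0},
  ],
)

```text
t: 7.15
ee_pos: [630.5, 22.5, 31.4]
orientation: [2.221, 2.221, 0.001]
ft_force: [-0.7, -0.0, -1.0]
width: 65.9
grasp_force: 30.0
```

Request:
arm_command(
  series=[
    {"linear": [0,0,0.001],"turn": 0},
    {"linear": [0,0,0.001],"turn": 0},
    {"linear": [0,0,0.001],"turn": 0},
    {"linear": [0,0,0],"turn": 0},
  ],
)

```text
t: 7.55
ee_pos: [630.2, 22.4, 28.1]
orientation: [2.221, 2.221, 0.001]
ft_force: [0.2, 0.4, 3.1]
width: 65.9
grasp_force: 30.0
```

Touching. Release with a partial opening and rise.

Request:
arm_command(
  series=[
    {"linear": [0,0,0],"turn": 0},
    {"linear": [0,0,0],"turn": 0},
    {"linear": [0,0,0],"turn": 0},
    {"linear": [0,0,0],"turn": 0},
    {"linear": [0,0,0],"turn": 0},
  ],
  jaw=0.68,
)

```text
t: 8.05
ee_pos: [629.8, 22.5, 27.6]
orientation: [-2.221, -2.221, 0.0]
ft_force: [-0.4, 0.1, 0.8]
width: 73.9
grasp_force: 0.0
```

Request:
arm_command(
  series=[
    {"linear": [0,0,-0.01],"turn": 0},
    {"linear": [0,0,-0.03],"turn": 0},
    {"linear": [0,0,-0.04],"turn": 0},
    {"linear": [0,0,-0.04],"turn": 0},
    {"linear": [0,0,-0.03],"turn": 0},
    {"linear": [0,0,-0.01],"turn": 0},
    {"linear": [-0.01,0,0],"turn": 0},
    {"linear": [-0.025,0,0],"turn": 0},
    {"linear": [-0.036,-0.005,0],"turn": 0},
    {"linear": [-0.036,-0.005,0],"turn": 0},
  ],
)

```text
t: 9.05
ee_pos: [618.4, -85.7, 185.4]
orientation: [-2.218, -2.221, 0.003]
ft_force: [0.2, 0.3, -0.4]
width: 73.6
grasp_force: 0.0
```

Request:
arm_command(
  series=[
    {"linear": [-0.036,-0.005,0],"turn": 0},
    {"linear": [-0.036,-0.005,0],"turn": 0},
    {"linear": [-0.036,-0.005,0],"turn": 0},
    {"linear": [-0.036,-0.005,0],"turn": 0},
    {"linear": [-0.036,-0.005,0],"turn": 0},
    {"linear": [-0.03,0,0],"turn": 0},
    {"linear": [-0.02,0,0],"turn": 0},
    {"linear": [-0.009,0,0],"turn": 0},
    {"linear": [0,0,0],"turn": 0},
    {"linear": [0,0,0],"turn": 0},
  ],
)

```text
t: 10.05
ee_pos: [594.7, -322.5, 187.0]
orientation: [-2.22, -2.221, 0.0]
ft_force: [0.6, 0.2, 0.2]
width: 73.7
grasp_force: 0.0
```

Run:
```python
from m import *
im=shot("top","pics/t2.png");S=shot("scene","pics/s2.png");k=.7
o=ctrl.get_obs();print(o["ee_pos"])
p=w2px(im,(630,21.5,14));q=w2px(S,(630,21.5,14))
locate("ring",[(im,p),(S,q)],cyl((33,3),(33,25)),lambda h,s,v:(h<25)&(s>60),24)
locate("pot",[(im,(436*k,208*k)),(S,(383*k,372*k))],cyl((30,70),(30,55)),lambda h,s,v:(h<20)&(s>150)&(v>80),22)
a=cv2.resize(im["frame"][110:230,200:430],(690,360));cv2.imwrite("pics/c2.png",a)
```

```text
[ 594.98487204 -322.1716699   187.52436914]
ring [629.3  21.4] [628.6  21.4] [628.9  21.4] areas meas/model [(494, 488), (744, 769)]
pot [636.2 -65.1] [633.1 -64.7] [634.6 -64.7] areas meas/model [(416, 426), (602, 646)]
```

View pics/c2.png

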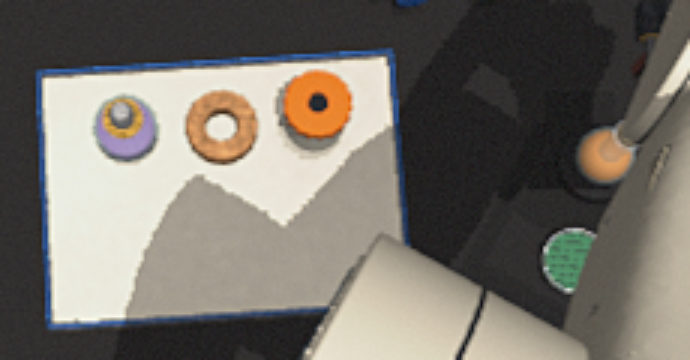

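The ring lies flat midway between burner (crop 125,125) and pot (318,105). Next, grasp the flask neck.

Request:
arm_command(
  series=[
    {"linear": [-0.0008,0,0.01],"turn": 0},
    {"linear": [0,0,0.02],"turn": 0},
    {"linear": [0,0,0.025],"turn": 0},
    {"linear": [0,0,0.02],"turn": 0},
    {"linear": [0,0,0.012],"turn": 0},
    {"linear": [0,0,0.008],"turn": 0},
    {"linear": [0,0,0],"turn": 0},
    {"linear": [0,0,0],"turn": 0},
  ],
)

```text
t: 10.95
ee_pos: [595.4, -324.5, 93.3]
orientation: [2.221, 2.221, 0.0]
ft_force: [0.5, 0.2, 0.4]
width: 73.2
grasp_force: 0.0
```

Request:
arm_command(
  series=[
    {"linear": [0,0,0],"turn": 0},
    {"linear": [0,0,0],"turn": 0},
    {"linear": [0,0,0],"turn": 0},
    {"linear": [0,0,0],"turn": 0},
    {"linear": [0,0,0],"turn": 0},
    {"linear": [0,0,0],"turn": 0},
    {"linear": [0,0,0],"turn": 0},
    {"linear": [0,0,0],"turn": 0},
    {"linear": [0,0,0],"turn": 0},
  ],
  jaw=-1,
)

```text
t: 11.85
ee_pos: [595.3, -324.5, 93.0]
orientation: [2.221, 2.221, 0.0]
ft_force: [1.4, 0.1, 2.0]
width: 22.0
grasp_force: 30.0
```

Request:
arm_command(
  series=[
    {"linear": [0,0,-0.005],"turn": 0},
    {"linear": [0,0,-0.012],"turn": 0},
    {"linear": [0,0,-0.02],"turn": 0},
    {"linear": [0,0,-0.025],"turn": 0},
    {"linear": [0,0,-0.025],"turn": 0},
    {"linear": [0,0,-0.015],"turn": 0},
    {"linear": [0,0,-0.008],"turn": 0},
    {"linear": [0.008,0,0],"turn": 0},
    {"linear": [0.016,0.002,0],"turn": 0},
    {"linear": [0.024,0.002,0],"turn": 0},
  ],
)

```text
t: 12.85
ee_pos: [598.1, -275.3, 201.2]
orientation: [-2.221, -2.219, 0.001]
ft_force: [0.6, -1.0, -0.8]
width: 22.5
grasp_force: 30.0
```

Request:
arm_command(
  series=[
    {"linear": [0.03,0.004,0],"turn": 0},
    {"linear": [0.03,0.004,0],"turn": 0},
    {"linear": [0.03,0.004,0],"turn": 0},
    {"linear": [0.03,0.004,0],"turn": 0},
    {"linear": [0.03,0.004,0],"turn": 0},
    {"linear": [0.03,0.004,0],"turn": 0},
    {"linear": [0.03,0.003,0],"turn": 0},
    {"linear": [0.03,0.003,0],"turn": 0},
    {"linear": [0.02,0,0],"turn": 0},
    {"linear": [0.016,0,0],"turn": 0},
  ],
)

```text
t: 13.85
ee_pos: [627.6, 2.3, 201.2]
orientation: [-2.218, -2.222, 0.003]
ft_force: [0.2, -0.2, -0.7]
width: 22.4
grasp_force: 30.0
```

Request:
arm_command(
  series=[
    {"linear": [0.012,0,0],"turn": 0},
    {"linear": [0.006,0,0],"turn": 0},
    {"linear": [0.003,0,0],"turn": 0},
    {"linear": [0,0,0],"turn": 0},
    {"linear": [0,0,0],"turn": 0},
    {"linear": [0,0,0],"turn": 0},
  ],
)

```text
t: 14.45
ee_pos: [628.9, 19.9, 202.7]
orientation: [2.222, 2.22, 0.0]
ft_force: [0.1, 0.2, -0.1]
width: 22.3
grasp_force: 30.0
```

Run:
```python
from m import *
S=shot("scene","pics/s3.png")
print([ctrl.get_obs()["ee_pos"].round(1)])
f=lambda h,s,v:(s>70)&(v>90)&(h<20)
q=w2px(S,(629,22,148));h=blob(S,q,14,f);c,A=cen(h)
print("ball px",c,A,"model",cen(cv2.convexHull(np.float32(proj(S,cyl((22,161.),(25.5,148),(22,136))+[629,21.4,0])))[:,0]))
a=cv2.resize(S["frame"][130:320,220:400],(570,600),interpolation=cv2.INTER_CUBIC);cv2.imwrite("pics/c3.png",a)
```

```text
[array([628.9,  20. , 202.7])]
ball px [309.16866987 220.60336538] 416.0 model (array([308.99769704, 222.2229028 ]), 515.0041222083382)
```

View pics/c3.png

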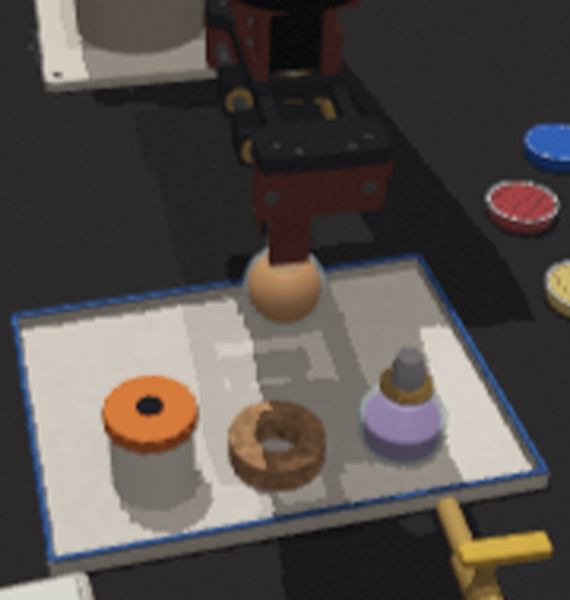

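The flask hangs upright over the ring, its ball at pixel (309,221) against the predicted (309,222).

Request:
arm_command(
  series=[
    {"linear": [0,0,0.006],"turn": 0},
    {"linear": [0,0,0.014],"turn": 0},
    {"linear": [0,0,0.02],"turn": 0},
    {"linear": [0,0,0.02],"turn": 0},
    {"linear": [0,0,0.018],"turn": 0},
    {"linear": [0,0,0.012],"turn": 0},
    {"linear": [0,0,0.008],"turn": 0},
    {"linear": [0,0,0.004],"turn": 0},
    {"linear": [0,0,0],"turn": 0},
    {"linear": [0,0,0],"turn": 0},
  ],
)

```text
t: 15.5
ee_pos: [629.3, 20.6, 101.2]
orientation: [2.221, 2.221, 0.001]
ft_force: [-0.2, 0.2, -1.0]
width: 22.4
grasp_force: 30.0
```

Request:
arm_command(
  series=[
    {"linear": [0,0,0.001],"turn": 0},
    {"linear": [0,0,0.001],"turn": 0},
    {"linear": [0,0,0.001],"turn": 0},
    {"linear": [0,0,0.0005],"turn": 0},
    {"linear": [0,0,0],"turn": 0},
  ],
)

```text
t: 16.0
ee_pos: [628.8, 20.6, 97.2]
orientation: [-2.221, -2.221, 0.0]
ft_force: [-0.3, 0.6, -1.2]
width: 22.1
grasp_force: 30.0
```

Request:
arm_command(
  series=[
    {"linear": [0,0,0.0005],"turn": 0},
    {"linear": [0,0,0.0005],"turn": 0},
    {"linear": [0,0,0.0005],"turn": 0},
    {"linear": [0,0,0],"turn": 0},
    {"linear": [0,0,0],"turn": 0},
  ],
)

```text
t: 16.5
ee_pos: [629.1, 20.6, 96.3]
orientation: [2.221, 2.221, 0.001]
ft_force: [-1.4, -0.9, 5.6]
width: 22.5
grasp_force: 30.0
```

Request:
arm_command(
  series=[
    {"linear": [0,0,0],"turn": 0},
    {"linear": [0,0,0],"turn": 0},
    {"linear": [0,0,0],"turn": 0},
    {"linear": [0,0,0],"turn": 0},
    {"linear": [0,0,0],"turn": 0},
    {"linear": [0,0,0],"turn": 0},
  ],
  jaw=0.4,
)

```text
t: 17.1
ee_pos: [628.8, 20.7, 95.6]
orientation: [-2.221, -2.221, 0.0]
ft_force: [-0.5, 0.3, -0.4]
width: 61.1
grasp_force: 0.0
```

Request:
arm_command(
  series=[
    {"linear": [0,0,-0.005],"turn": 0},
    {"linear": [0,0,-0.015],"turn": 0},
    {"linear": [0,0,-0.025],"turn": 0},
    {"linear": [0,0,-0.03],"turn": 0},
    {"linear": [0,0,-0.02],"turn": 0},
    {"linear": [0.008,-0.007,0],"turn": 0},
    {"linear": [0.016,-0.015,0],"turn": 0},
    {"linear": [0.026,-0.024,0],"turn": 0},
    {"linear": [0.03,-0.028,0],"turn": 0},
    {"linear": [0.03,-0.028,0],"turn": 0},
  ],
)

```text
t: 18.1
ee_pos: [524.8, 131.6, 190.2]
orientation: [-2.222, -2.22, 0.001]
ft_force: [-0.2, 0.6, -0.3]
width: 61.7
grasp_force: 0.0
```

Run:
```python
from m import *
S=shot("scene","pics/s4.png");T=shot("top","pics/t4.png");k=.7
a=cv2.resize(S["frame"][150:310,220:400],(540,480),interpolation=cv2.INTER_CUBIC);cv2.imwrite("pics/c4.png",a)
```

```text
(no output)
```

View pics/c4.png

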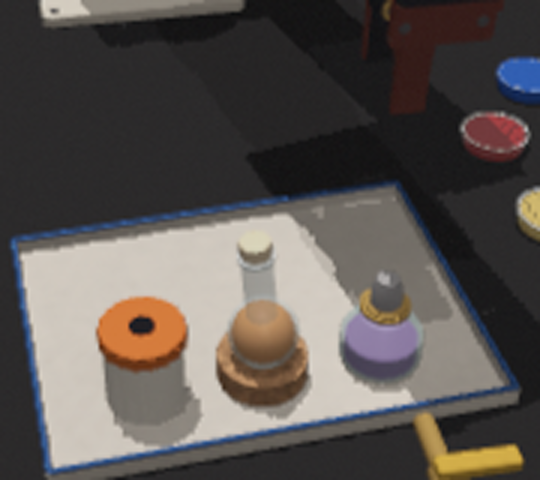

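The flask stands upright in the ring. On to the red plate.

Request:
arm_command(
  series=[
    {"linear": [0.03,-0.027,0.008],"turn": 0},
    {"linear": [0.03,-0.027,0.01],"turn": 0},
    {"linear": [0.03,-0.027,0.015],"turn": 0},
    {"linear": [0.025,-0.025,0.02],"turn": 0},
    {"linear": [0.02,-0.018,0.02],"turn": 0},
    {"linear": [0.012,-0.011,0.02],"turn": 0},
    {"linear": [0.006,-0.006,0.015],"turn": 0},
    {"linear": [0,0,0.01],"turn": 0},
    {"linear": [0,0,0],"turn": 0},
    {"linear": [0,0,0],"turn": 0},
  ],
  jaw=1,
)

```text
t: 19.2
ee_pos: [386.4, 283.3, 72.8]
orientation: [2.222, 2.221, 0.0]
ft_force: [-0.4, -0.3, -0.3]
width: 88.0
grasp_force: 0.0
```

Request:
arm_command(
  series=[
    {"linear": [0.0005,0,0.008],"turn": 0},
    {"linear": [0.0005,0,0.015],"turn": 0},
    {"linear": [0,0,0.012],"turn": 0},
    {"linear": [0,0,0.008],"turn": 0},
    {"linear": [0,0,0.005],"turn": 0},
    {"linear": [0,0,0],"turn": 0},
    {"linear": [0,0,0],"turn": 0},
  ],
)

```text
t: 19.9
ee_pos: [385.9, 284.7, 24.7]
orientation: [2.221, 2.221, -0.0]
ft_force: [1.0, -0.4, -0.2]
width: 87.4
grasp_force: 0.0
```

Request:
arm_command(
  series=[
    {"linear": [0,0,0],"turn": 0},
    {"linear": [0,0,0],"turn": 0},
    {"linear": [0,0,0],"turn": 0},
    {"linear": [0,0,0],"turn": 0},
    {"linear": [0,0,0],"turn": 0},
    {"linear": [0,0,0],"turn": 0},
    {"linear": [0,0,0],"turn": 0},
  ],
  jaw=-1,
)

```text
t: 20.6
ee_pos: [386.0, 284.8, 24.9]
orientation: [2.221, 2.221, 0.001]
ft_force: [-0.0, -0.6, 4.0]
width: 58.9
grasp_force: 30.0
```

Request:
arm_command(
  series=[
    {"linear": [0,0,-0.008],"turn": 0},
    {"linear": [0,0,-0.02],"turn": 0},
    {"linear": [0,0,-0.03],"turn": 0},
    {"linear": [0,0,-0.03],"turn": 0},
    {"linear": [0,0,-0.02],"turn": 0},
    {"linear": [0,0,-0.012],"turn": 0},
    {"linear": [0,0,0],"turn": 0},
    {"linear": [0,0,0],"turn": 0},
  ],
)

```text
t: 21.4
ee_pos: [385.5, 284.4, 144.3]
orientation: [-2.221, -2.221, 0.001]
ft_force: [0.3, 0.2, -0.7]
width: 59.3
grasp_force: 30.0
```

Request:
arm_command(
  series=[
    {"linear": [-0.01,0.008,0],"turn": 0},
    {"linear": [-0.02,0.0156,0],"turn": 0},
    {"linear": [-0.03,0.022,0],"turn": 0},
    {"linear": [-0.03,0.022,0],"turn": 0},
    {"linear": [-0.03,0.022,0],"turn": 0},
    {"linear": [-0.025,0.02,0],"turn": 0},
    {"linear": [-0.02,0.016,0],"turn": 0},
    {"linear": [-0.012,0.01,0],"turn": 0},
    {"linear": [-0.0057,0.004,0],"turn": 0},
    {"linear": [0,0,0],"turn": 0},
  ],
)

```text
t: 22.4
ee_pos: [525.3, 101.4, 144.0]
orientation: [-2.222, -2.22, 0.001]
ft_force: [0.1, 0.4, -0.5]
width: 58.8
grasp_force: 30.0
```

Run:
```python
from m import *
S=shot("scene","pics/s5.png")
o=ctrl.get_obs();print(o["ee_pos"],o["width"])
z=o["ee_pos"][2]-24.7
x,y=o["ee_pos"][:2]
m=cyl((30,15),(30,7.5),(27.5,0))+[0,0,z]
h=np.int32(proj(S,m+[x,y,0])*4)
q=w2px(S,(x,y,z+7));x0,y0=int(q[0])-50,int(q[1])-40
a=cv2.resize(S["frame"][y0:y0+80,x0:x0+100],(800,640)[:2],interpolation=cv2.INTER_CUBIC)[:600]
hull=cv2.convexHull(np.float32(proj(S,m+[x,y,0])))[:,0]
cv2.polylines(a,[np.int32((hull+.5-[x0,y0])*8)],True,(0,255,255),1);cv2.imwrite("pics/c5.png",a)
```

```text
[524.84436014 101.98178433 144.1383973 ] 59.719142714471566
```

View pics/c5.png

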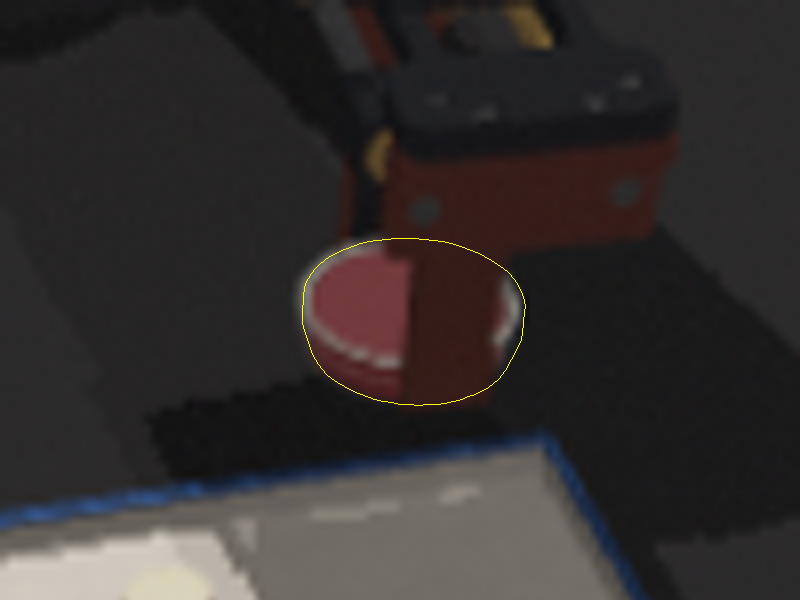

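Request:
arm_command(
  series=[
    {"linear": [0,0,0.01],"turn": 0},
    {"linear": [0,0,0.02],"turn": 0},
    {"linear": [0,0,0.025],"turn": 0},
    {"linear": [0,0,0.025],"turn": 0},
    {"linear": [0,0,0.018],"turn": 0},
    {"linear": [0,0,0.01],"turn": 0},
    {"linear": [0,0,0.004],"turn": 0},
    {"linear": [0,0,0.001],"turn": 0},
    {"linear": [0,0,0],"turn": 0},
    {"linear": [0,0,0],"turn": 0},
  ],
)

```text
t: 23.45
ee_pos: [526.0, 102.1, 32.5]
orientation: [2.221, 2.221, 0.002]
ft_force: [-0.4, -0.1, -0.2]
width: 58.8
grasp_force: 30.0
```

Request:
arm_command(
  series=[
    {"linear": [0,0,0.001],"turn": 0},
    {"linear": [0,0,0.001],"turn": 0},
    {"linear": [0,0,0.001],"turn": 0},
    {"linear": [0,0,0],"turn": 0},
  ],
)

```text
t: 23.85
ee_pos: [525.4, 101.9, 28.6]
orientation: [-2.222, -2.221, 0.0]
ft_force: [-0.2, -0.1, -1.0]
width: 59.1
grasp_force: 30.0
```

Request:
arm_command(
  series=[
    {"linear": [0,0,0.0005],"turn": 0},
    {"linear": [0,0,0.0005],"turn": 0},
    {"linear": [0,0,0],"turn": 0},
    {"linear": [0,0,0],"turn": 0},
  ],
)

```text
t: 24.25
ee_pos: [525.5, 102.0, 27.9]
orientation: [2.221, 2.221, 0.0]
ft_force: [-1.8, -0.5, 4.5]
width: 58.6
grasp_force: 30.0
```

Request:
arm_command(
  series=[
    {"linear": [0,0,0],"turn": 0},
    {"linear": [0,0,0],"turn": 0},
    {"linear": [0,0,0],"turn": 0},
    {"linear": [0,0,0],"turn": 0},
    {"linear": [0,0,0],"turn": 0},
  ],
  jaw=0.7,
)

```text
t: 24.75
ee_pos: [525.4, 101.9, 27.6]
orientation: [-2.221, -2.221, 0.0]
ft_force: [0.6, -0.1, -0.2]
width: 74.6
grasp_force: 0.0
```

Request:
arm_command(
  series=[
    {"linear": [0,0,-0.01],"turn": 0},
    {"linear": [0,0,-0.025],"turn": 0},
    {"linear": [0,0,-0.03],"turn": 0},
    {"linear": [0,0,-0.025],"turn": 0},
    {"linear": [0.01,-0.0005,-0.01],"turn": 0},
    {"linear": [0.025,-0.003,0],"turn": 0},
    {"linear": [0.035,-0.005,0],"turn": 0},
    {"linear": [0.035,-0.005,0],"turn": 0},
    {"linear": [0.035,-0.005,0],"turn": 0},
    {"linear": [0.025,-0.004,0.01],"turn": 0},
  ],
)

```text
t: 25.75
ee_pos: [503.0, 269.9, 118.4]
orientation: [2.22, 2.222, 0.004]
ft_force: [0.5, 0.8, -0.1]
width: 74.9
grasp_force: 0.0
```

Request:
arm_command(
  series=[
    {"linear": [0.015,-0.002,0.02],"turn": 0},
    {"linear": [0.01,0,0.025],"turn": 0},
    {"linear": [0,0,0.02],"turn": 0},
    {"linear": [0,0,0.012],"turn": 0},
    {"linear": [0,0,0.008],"turn": 0},
    {"linear": [0,0,0],"turn": 0},
    {"linear": [0,0,0],"turn": 0},
    {"linear": [0,0,0],"turn": 0},
  ],
  jaw=1,
)

```text
t: 26.55
ee_pos: [501.6, 292.1, 33.6]
orientation: [2.222, 2.221, 0.002]
ft_force: [0.2, 0.3, -0.6]
width: 87.8
grasp_force: 0.0
```

Request:
arm_command(
  series=[
    {"linear": [0,0,0.005],"turn": 0},
    {"linear": [0,0,0.003],"turn": 0},
    {"linear": [0,0,0.001],"turn": 0},
    {"linear": [0,0,0],"turn": 0},
    {"linear": [0,0,0],"turn": 0},
  ],
)

```text
t: 27.05
ee_pos: [500.9, 291.9, 23.6]
orientation: [-2.221, -2.221, 0.0]
ft_force: [0.3, -0.8, -1.2]
width: 87.9
grasp_force: 0.0
```

Request:
arm_command(
  series=[
    {"linear": [0,0,0],"turn": 0},
    {"linear": [0,0,0],"turn": 0},
    {"linear": [0,0,0],"turn": 0},
    {"linear": [0,0,0],"turn": 0},
    {"linear": [0,0,0],"turn": 0},
    {"linear": [0,0,0],"turn": 0},
    {"linear": [0,0,0],"turn": 0},
  ],
  jaw=-1,
)

```text
t: 27.75
ee_pos: [501.0, 292.0, 23.7]
orientation: [2.221, 2.221, 0.0]
ft_force: [-0.8, 0.3, 1.4]
width: 59.1
grasp_force: 30.0
```

Request:
arm_command(
  series=[
    {"linear": [0,0,-0.008],"turn": 0},
    {"linear": [0,0,-0.02],"turn": 0},
    {"linear": [0,0,-0.03],"turn": 0},
    {"linear": [0,0,-0.03],"turn": 0},
    {"linear": [0,0,-0.02],"turn": 0},
    {"linear": [0,0,-0.012],"turn": 0},
    {"linear": [0,0,0],"turn": 0},
    {"linear": [0,0,0],"turn": 0},
  ],
)

```text
t: 28.55
ee_pos: [500.6, 291.8, 143.2]
orientation: [-2.221, -2.221, 0.001]
ft_force: [-0.9, -0.5, 0.2]
width: 59.6
grasp_force: 30.0
```

Run:
```python
from m import *
S=shot("scene","pics/s6.png");T=shot("top","pics/t6.png")
print(ctrl.get_obs()["ee_pos"])
pm=cyl((30,18),(30,10.5),(27.5,3))
red=lambda h,s,v:((h<8)|(h>165))&(s>90)
for im in(S,T):
    q=w2px(im,(525.5,101.5,10));h=blob(im,q,20,red);print(cen(h))
am=cyl((27.5,5),(27.5,13))
locate("red",[(T,w2px(T,(525.5,101.5,10))),(S,w2px(S,(525.5,101.5,10)))],am,red,20)
k=.7;T0=load("pics/top0.npz");S0=load("pics/scene0.npz")
ab=cyl((27.5,2),(27.5,10))
locate("red0",[(T0,(250*k,344*k)),(S0,(550*k,279*k))],ab,red,18)
locate("yel0",[(T0,(249*k,283*k)),(S0,(578*k,317*k))],ab,lambda h,s,v:(s>70)&(v>100),18)
cv2.imwrite("pics/c6.png",np.hstack([cv2.resize(S["frame"][160:280,260:400],(400,343)),cv2.resize(T["frame"][110:230,200:340],(400,343))]))
```

```text
[500.21922435 291.5643918  142.46195517]
(array([331.29397473, 235.4552964 ]), 343.0)
(array([243.9615829 , 189.48729058]), 288.5)
red [524.9 100.4] [522.4 102.1] [523.8 101.1] areas meas/model [(288, 325), (343, 338)]
red0 [387.  284.8] [385.5 285. ] [386.7 284.8] areas meas/model [(309, 342), (275, 241)]
yel0 [503.1 291.8] [499.7 295.2] [501.6 293. ] areas meas/model [(329, 331), (310, 307)]
```

View pics/c6.png

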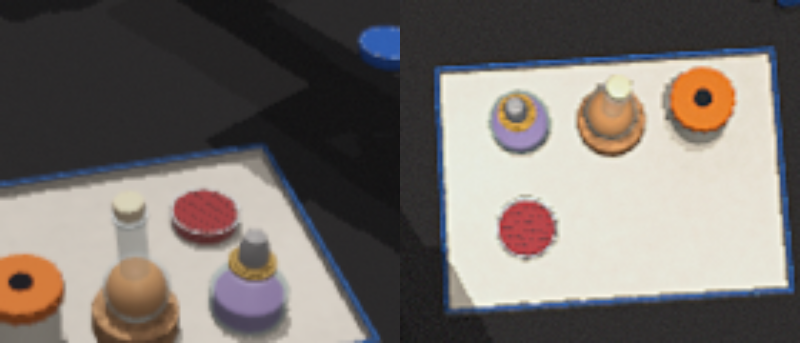

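Request:
arm_command(
  series=[
    {"linear": [-0.01,0.001,0],"turn": 0},
    {"linear": [-0.02,0.0024,0],"turn": 0},
    {"linear": [-0.03,0.004,0],"turn": 0},
    {"linear": [-0.03,0.004,0],"turn": 0},
    {"linear": [-0.03,0.004,0],"turn": 0},
    {"linear": [-0.03,0.004,0],"turn": 0},
    {"linear": [-0.02,0.003,0],"turn": 0},
    {"linear": [-0.0146,0.002,0],"turn": 0},
    {"linear": [-0.006,0,0],"turn": 0},
    {"linear": [0,0,0],"turn": 0},
  ],
)

```text
t: 29.65
ee_pos: [525.1, 100.8, 143.3]
orientation: [-2.222, -2.22, 0.001]
ft_force: [0.1, 0.1, -0.6]
width: 59.1
grasp_force: 30.0
```

Request:
arm_command(
  series=[
    {"linear": [0,0,0.01],"turn": 0},
    {"linear": [0,0,0.02],"turn": 0},
    {"linear": [0,0,0.025],"turn": 0},
    {"linear": [0,0,0.02],"turn": 0},
    {"linear": [0,0,0.01],"turn": 0},
    {"linear": [0,0,0.004],"turn": 0},
    {"linear": [0,0,0],"turn": 0},
    {"linear": [0,0,0],"turn": 0},
  ],
)

```text
t: 30.45
ee_pos: [525.9, 101.7, 55.3]
orientation: [2.221, 2.221, 0.001]
ft_force: [-0.1, -0.3, -0.1]
width: 58.7
grasp_force: 30.0
```

Run:
```python
from m import *
S=shot("scene","pics/s7.png");p=[]
for i in range(5):
    p.append(ctrl.get_image("scene") and ctrl.get_obs()["ee_pos"])
print(np.mean(p,0))
x0,y0=270,160
a=cv2.resize(S["frame"][y0:y0+100,x0:x0+110],(660,600),interpolation=cv2.INTER_CUBIC)
z=np.mean(p,0)[2]-23.7
for P,c in((cyl((30,15),(30,7.5),(27.5,0))+[525.4,101.3,z],(0,255,255)),(cyl((30,18),(30,10.5),(27.5,3))+[525.4,101.3,0],(255,255,0))):
    h=cv2.convexHull(np.float32(proj(S,P)))[:,0];cv2.polylines(a,[np.int32((h+.5-[x0,y0])*6)],True,c,1)
cv2.imwrite("pics/c7.png",a)
```

```text
[525.84062519 101.43088962  55.37726613]
```

View pics/c7.png

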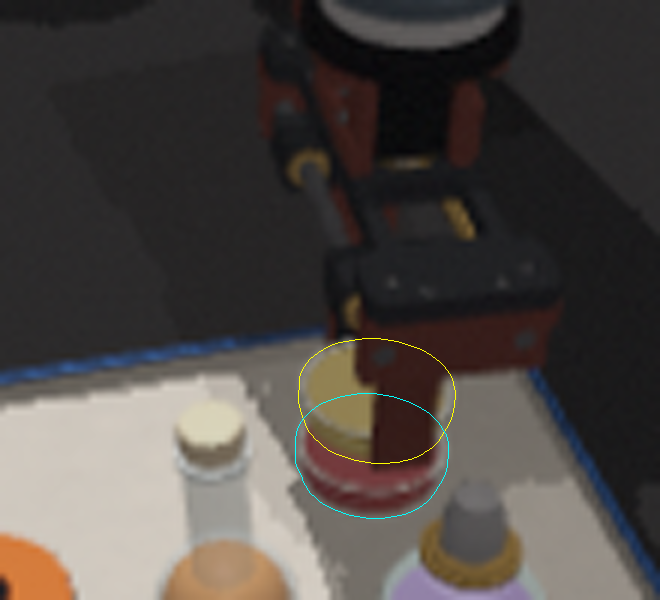

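Request:
arm_command(
  series=[
    {"linear": [0,0,0.005],"turn": 0},
    {"linear": [0,0,0.004],"turn": 0},
    {"linear": [0,0,0.002],"turn": 0},
    {"linear": [0,0,0.001],"turn": 0},
    {"linear": [0,0,0.001],"turn": 0},
    {"linear": [0,0,0],"turn": 0},
    {"linear": [0,0,0],"turn": 0},
  ],
)

```text
t: 31.45
ee_pos: [525.2, 101.3, 41.7]
orientation: [-2.221, -2.221, 0.0]
ft_force: [-0.8, -0.7, 2.6]
width: 59.3
grasp_force: 30.0
```

Request:
arm_command(
  series=[
    {"linear": [0,0,0.0005],"turn": 0},
    {"linear": [0,0,0.0005],"turn": 0},
    {"linear": [0,0,0],"turn": 0},
  ],
)

```text
t: 31.75
ee_pos: [525.2, 101.3, 41.6]
orientation: [-2.221, -2.221, 0.0]
ft_force: [-5.3, -0.9, 13.5]
width: 59.0
grasp_force: 30.0
```

Request:
arm_command(
  series=[
    {"linear": [0,0,-0.0008],"turn": 0},
    {"linear": [0,0,0],"turn": 0},
  ],
)

```text
t: 31.95
ee_pos: [525.7, 101.4, 41.7]
orientation: [2.221, 2.221, 0.001]
ft_force: [-1.2, -0.4, 4.9]
width: 59.1
grasp_force: 30.0
```

Request:
arm_command(
  series=[
    {"linear": [0,0,0],"turn": 0},
    {"linear": [0,0,0],"turn": 0},
    {"linear": [0,0,0],"turn": 0},
    {"linear": [0,0,0],"turn": 0},
    {"linear": [0,0,0],"turn": 0},
  ],
  jaw=0.7,
)

```text
t: 32.45
ee_pos: [525.3, 101.4, 41.4]
orientation: [-2.221, -2.221, 0.0]
ft_force: [0.2, -0.1, -0.4]
width: 74.5
grasp_force: 0.0
```

Request:
arm_command(
  series=[
    {"linear": [0,0,-0.01],"turn": 0},
    {"linear": [0,0,-0.025],"turn": 0},
    {"linear": [0,0,-0.04],"turn": 0},
    {"linear": [0,0,-0.04],"turn": 0},
    {"linear": [0,0,-0.025],"turn": 0},
    {"linear": [-0.011,-0.006,0],"turn": 0},
    {"linear": [-0.025,-0.012,0],"turn": 0},
    {"linear": [-0.036,-0.015,0],"turn": 0},
    {"linear": [-0.036,-0.015,0],"turn": 0},
    {"linear": [-0.036,-0.015,0],"turn": 0},
  ],
)

```text
t: 33.45
ee_pos: [460.4, -43.9, 180.7]
orientation: [-2.22, -2.221, 0.002]
ft_force: [0.2, -0.8, 0.2]
width: 74.6
grasp_force: 0.0
```

Request:
arm_command(
  series=[
    {"linear": [-0.036,-0.015,0],"turn": 0},
    {"linear": [-0.036,-0.015,0],"turn": 0},
    {"linear": [-0.036,-0.015,0],"turn": 0},
    {"linear": [-0.036,-0.015,0],"turn": 0},
    {"linear": [-0.036,-0.015,0],"turn": 0},
    {"linear": [-0.036,-0.013,0],"turn": 0},
    {"linear": [-0.025,-0.008,0],"turn": 0},
    {"linear": [-0.016,-0.007,0],"turn": 0},
    {"linear": [0,0,0],"turn": 0},
    {"linear": [0,0,0],"turn": 0},
  ],
)

```text
t: 34.45
ee_pos: [358.4, -299.2, 180.8]
orientation: [-2.222, -2.219, -0.0]
ft_force: [-0.2, -0.3, -1.5]
width: 74.7
grasp_force: 0.0
```

Run:
```python
from m import *
S=shot("scene","pics/s8.png");T=load("pics/top0.npz");print(ctrl.get_obs()["ee_pos"])
def panel(im,x0,y0,w,h,models,W,H):
    a=cv2.resize(im["frame"][y0:y0+h,x0:x0+w],(W,H),interpolation=cv2.INTER_CUBIC);f=W/w
    for P,c in models:
        hh=cv2.convexHull(np.float32(proj(im,P)))[:,0];cv2.polylines(a,[np.int32((hh+.5-[x0,y0])*f)],True,c,1)
    return a
b=[359.5,-299.5,0]
M=[(cyl((17,0),(17,42))+b,(0,255,255)),(cyl((10.5,50),(10.5,62))+b,(255,255,0))]
u,v=[int(q) for q in w2px(T,(*b[:2],30))];A=panel(T,u-20,v-20,40,40,M,400,400)
u,v=[int(q) for q in w2px(S,(*b[:2],30))];B=panel(S,u-20,v-20,40,40,M,400,400)
C=panel(S,220,150,180,160,[],400,356) ;cv2.imwrite("pics/c8.png",np.hstack([A,B]));cv2.imwrite("pics/c8b.png",C)
```

```text
[ 358.78012022 -298.81297028  180.96451319]
```

View pics/c8.png

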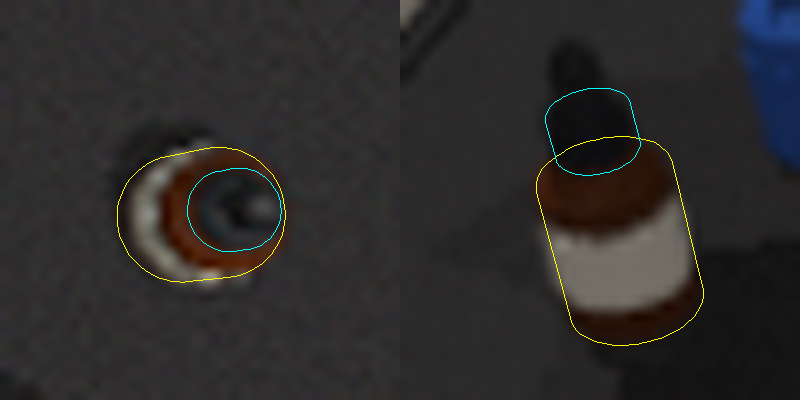

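Request:
arm_command(
  series=[
    {"linear": [-0.0005,0.0007,0.01],"turn": 0},
    {"linear": [0,0,0.025],"turn": 0},
    {"linear": [0,0,0.03],"turn": 0},
    {"linear": [0,0,0.03],"turn": 0},
    {"linear": [0,0,0.025],"turn": 0},
    {"linear": [0,0,0.018],"turn": 0},
    {"linear": [0,0,0.01],"turn": 0},
    {"linear": [0,0,0.005],"turn": 0},
    {"linear": [0,0,0],"turn": 0},
    {"linear": [0,0,0],"turn": 0},
  ],
)

```text
t: 35.5
ee_pos: [360.5, -300.3, 29.0]
orientation: [2.22, 2.221, 0.0]
ft_force: [0.2, 0.7, 0.5]
width: 74.7
grasp_force: 0.0
```

Request:
arm_command(
  series=[
    {"linear": [0,0,0],"turn": 0},
    {"linear": [0,0,0],"turn": 0},
    {"linear": [0,0,0],"turn": 0},
    {"linear": [0,0,0],"turn": 0},
    {"linear": [0,0,0],"turn": 0},
    {"linear": [0,0,0],"turn": 0},
    {"linear": [0,0,0],"turn": 0},
    {"linear": [0,0,0],"turn": 0},
    {"linear": [0,0,0],"turn": 0},
  ],
  jaw=-1,
)

```text
t: 36.4
ee_pos: [360.2, -300.2, 28.6]
orientation: [2.221, 2.221, 0.0]
ft_force: [0.6, 0.9, 2.6]
width: 33.3
grasp_force: 30.0
```

Request:
arm_command(
  series=[
    {"linear": [0,0,-0.008],"turn": 0},
    {"linear": [0,0,-0.02],"turn": 0},
    {"linear": [0,0,-0.03],"turn": 0},
    {"linear": [0,0,-0.03],"turn": 0},
    {"linear": [0,0,-0.03],"turn": 0},
    {"linear": [0,0,-0.02],"turn": 0},
    {"linear": [0,0,-0.012],"turn": 0},
    {"linear": [0,0,0],"turn": 0},
  ],
)

```text
t: 37.2
ee_pos: [360.6, -300.6, 179.9]
orientation: [2.219, 2.219, 0.0]
ft_force: [-0.4, -0.2, -1.5]
width: 33.5
grasp_force: 30.0
```

Request:
arm_command(
  series=[
    {"linear": [0.01,0.008,0],"turn": 0},
    {"linear": [0.02,0.016,0],"turn": 0},
    {"linear": [0.03,0.025,0],"turn": 0},
    {"linear": [0.035,0.028,0],"turn": 0},
    {"linear": [0.035,0.028,0],"turn": 0},
    {"linear": [0.035,0.028,0],"turn": 0},
    {"linear": [0.03,0.025,0],"turn": 0},
    {"linear": [0.02,0.016,0],"turn": 0},
    {"linear": [0.01,0.009,0],"turn": 0},
    {"linear": [0.005,0.0045,0],"turn": 0},
  ],
)

```text
t: 38.2
ee_pos: [547.4, -68.8, 177.1]
orientation: [-2.218, -2.222, 0.002]
ft_force: [0.5, -0.6, -1.2]
width: 33.2
grasp_force: 30.0
```

Request:
arm_command(
  series=[
    {"linear": [0,0,0.01],"turn": 0},
    {"linear": [0,0,0.025],"turn": 0},
    {"linear": [0,0,0.03],"turn": 0},
    {"linear": [0,0,0.03],"turn": 0},
    {"linear": [0,0,0.025],"turn": 0},
    {"linear": [0,0,0.015],"turn": 0},
    {"linear": [0,0,0.007],"turn": 0},
    {"linear": [0,0,0.003],"turn": 0},
    {"linear": [0,0,0],"turn": 0},
    {"linear": [0,0,0],"turn": 0},
  ],
)

```text
t: 39.2
ee_pos: [548.3, -70.3, 34.4]
orientation: [2.221, 2.22, 0.002]
ft_force: [-0.2, 0.8, -1.0]
width: 33.4
grasp_force: 30.0
```

Target z ≈ 31.6.

Request:
arm_command(
  series=[
    {"linear": [0,0,0.001],"turn": 0},
    {"linear": [0,0,0.001],"turn": 0},
    {"linear": [0,0,0.0005],"turn": 0},
    {"linear": [0,0,0],"turn": 0},
    {"linear": [0,0,0],"turn": 0},
  ],
)

```text
t: 39.7
ee_pos: [547.9, -70.1, 31.6]
orientation: [2.221, 2.221, 0.001]
ft_force: [-1.2, 0.4, 5.0]
width: 33.8
grasp_force: 30.0
```

Request:
arm_command(
  series=[
    {"linear": [0,0,0.0005],"turn": 0},
    {"linear": [0,0,0],"turn": 0},
    {"linear": [0,0,0],"turn": 0},
  ],
)

```text
t: 40.0
ee_pos: [547.9, -70.1, 31.5]
orientation: [2.221, 2.221, 0.001]
ft_force: [-2.6, 0.4, 10.8]
width: 33.4
grasp_force: 30.0
```

Request:
arm_command(
  series=[
    {"linear": [0,0,-0.0005],"turn": 0},
    {"linear": [0,0,0],"turn": 0},
  ],
)

```text
t: 40.2
ee_pos: [547.9, -70.1, 31.5]
orientation: [2.221, 2.221, 0.001]
ft_force: [-2.0, 1.2, 8.0]
width: 33.5
grasp_force: 30.0
```

Request:
arm_command(
  series=[
    {"linear": [0,0,0],"turn": 0},
    {"linear": [0,0,0],"turn": 0},
    {"linear": [0,0,0],"turn": 0},
    {"linear": [0,0,0],"turn": 0},
    {"linear": [0,0,0],"turn": 0},
    {"linear": [0,0,0],"turn": 0},
  ],
  jaw=0.36,
)

```text
t: 40.8
ee_pos: [547.5, -70.1, 30.9]
orientation: [-2.221, -2.221, 0.0]
ft_force: [-0.2, -0.8, 0.4]
width: 59.4
grasp_force: 0.0
```

Request:
arm_command(
  series=[
    {"linear": [0,0,-0.008],"turn": 0},
    {"linear": [0,0,-0.02],"turn": 0},
    {"linear": [0,0,-0.035],"turn": 0},
    {"linear": [0,0,-0.04],"turn": 0},
    {"linear": [0,0,-0.04],"turn": 0},
    {"linear": [0,0,-0.03],"turn": 0},
    {"linear": [-0.02,-0.01,0],"turn": 0},
    {"linear": [-0.036,-0.02,0],"turn": 0},
    {"linear": [-0.04,-0.02,0],"turn": 0},
    {"linear": [-0.04,-0.02,0],"turn": 0},
  ],
)

```text
t: 41.8
ee_pos: [476.8, -207.1, 204.8]
orientation: [2.22, 2.222, 0.001]
ft_force: [0.6, -0.9, 0.1]
width: 59.9
grasp_force: 0.0
```

Request:
arm_command(
  series=[
    {"linear": [-0.04,-0.02,0],"turn": 0},
    {"linear": [-0.04,-0.02,0],"turn": 0},
    {"linear": [-0.04,-0.01,0],"turn": 0},
    {"linear": [-0.03,0,0],"turn": 0},
    {"linear": [-0.02,0,0],"turn": 0},
    {"linear": [0,0,0],"turn": 0},
    {"linear": [0,0,0],"turn": 0},
  ],
)

```text
t: 42.5
ee_pos: [427.5, -375.5, 203.9]
orientation: [-2.221, -2.22, -0.0]
ft_force: [0.8, 0.1, 1.3]
width: 59.9
grasp_force: 0.0
```

Run:
```python
from m import *
S=shot("scene","pics/s9.png");T=shot("top","pics/t9.png");k=.7
locate("bottle",[(T,w2px(T,(548,-70.2,25))),(S,w2px(S,(548,-70.2,25)))],cyl((17,3),(17,45)),lambda h,s,v:(s>110)&(h<20),14)
locate("yel",[(T,w2px(T,(525.4,101.3,28))),(S,w2px(S,(525.4,101.3,28)))],cyl((27.5,20),(27.5,28)),lambda h,s,v:(s>70)&(v>90)&(h>18)&(h<35),18)
locate("pot",[(T,(436*k,208*k)),(S,(383*k,372*k))],cyl((30,70),(30,55)),lambda h,s,v:(h<20)&(s>150)&(v>80),22)
locate("burner",[(T,(345*k,217*k)),(S,(496*k,374*k))],cyl((30,3),(30,25)),lambda h,s,v:(s>50)&(h>115)&(h<160),20)
b=[548,-70.2,3]
A=cv2.resize(T["frame"][110:230,200:350],(400,320),interpolation=2);B=cv2.resize(S["frame"][170:310,220:395],(400,320),interpolation=2)
cv2.imwrite("pics/c9.png",np.hstack([A,B]))
```

```text
bottle [548.8 -71.3] [575.  -64.8] [553.  -66.2] areas meas/model [(117, 162), (182, 328)]
yel [525.7 100.3] [522.4 101.5] [524.6 100.7] areas meas/model [(325, 333), (356, 342)]
pot [636.2 -65.1] [632.8 -64.4] [634.6 -64.5] areas meas/model [(416, 426), (591, 646)]
burner [623.4 106.2] [627.  108.7] [624.8 107.4] areas meas/model [(250, 410), (406, 635)]
```

View pics/c9.png

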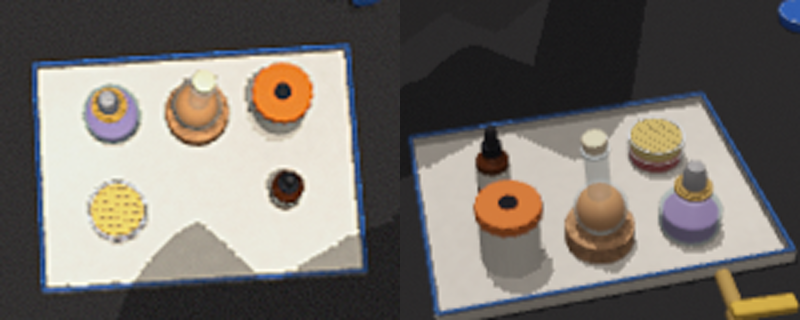

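The picture shows the burner (112,112), the flask in its ring (198,105), the pot (282,95), the yellow plate on the red one (118,210) and the bottle standing (286,186). Everything is in place, so I'm handing it in.

```bash
python3 -c "
from workcell import ctrl
print(ctrl.close_job())"
```

```text
the job is handed in; nothing more can be done
None
```

The tray is laid out as asked and the job is handed in, at about 43 s of the 131 s allowed; the last pictures showed everything in place, and no verdict was returned.

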